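# Hold down the recessed reset of a door controller

### The arm

A 6-joint arm with a two-finger parallel gripper is mounted at the origin on a cart in front of the work surface, level with it; the furniture and walls round the work are solid. World frame = base frame: x ahead of the robot, y to its left, z up, the work surface at z = 0. Lengths are in m, angles in rad, forces in N, time in s.
With the tool pointing down it reaches from about 0.375 to 0.9 m from the base axis. Payload 3.1 kg.
Tool frame: the origin (TCP) lies at the very end of the fingers, on their centre line; the grasp point (between the pads) lies 19 mm behind it; z points along the fingers, y is the line along which they close (so a half turn about z gives the same grasp; the last joint's range is limited). The gripper opens to 87 mm and grips with 3 to 60 N. Pads are 19 mm wide; open, the fingers measure 117 mm over their backs; the gripper's body (75 mm by 190 mm) begins 51 mm behind the grasp point.
Start: joints at [1.056, 0.527, 1.433, -0, 1.181, -0.178], TCP at [0.207, 0.59, 0.223] pointing down, gripper open.
Joint ranges: [-3.08, 3.08], [-0.75, 2.2], [0.22, 2.44], [-1.43, 4.57], [0, 2.65], [-2.85, 2.85]. Speed limits (rad/s): [2.79, 2.79, 3.14, 3.14, 3.14, 3.14].

### API

Orientations are given as a unit quaternion [x, y, z, w].
In Python, from rig import status, viewer, robot gives the robot as it stands.
- The arm moves only by the tool arm_command, never from a script. Its arguments are lists of equal length, an entry for each row: "delta_rot": the turn, a rotation vector about the tool's x, y, z in degrees, a list of three; "delta_pos": the shift along the tool's x, y, z in m, a list of three; "gripper": the closure, from -1 (fully open) to 1 (shut). In form: {"delta_rot": [[rx, ry, rz], ...], "delta_pos": [[dx, dy, dz], ...], "gripper": [gripper, ...]}. A call has 1 to 12 rows; each row is the pose to reach, as a shift and turn from the pose commanded when the call began, along the tool's axes at that moment; what a row does not reach only later rows make up. A row lasts 1/12 s, in which the tool goes at most 41.7 mm and 7.16 degrees, less where a joint would pass 70% of its speed; a pose out of reach is approached as far as the arm can. A call with a gripper value outside its range is refused whole. The fingers move at their own pace and stop on an object; "grip_force" is the grip in N (left out, the last holds). Time passes only in rows, so rows that repeat a pose let the fingers close. It gives the time, the measured TCP pose, the force, the opening and the grip force at its end, in the units of the state.
- status.get_obs(): the state, without advancing time (a new reading comes with each control period).
- viewer.camera(name): name is "scene" or "top" or "wrist"; returns a dict with "pixels" (420x560x3 uint8, blue, green, red), "fx", "fy", "cx", "cy" (pixels), "k1" (the pictures are not rectified: a ray, as slopes to the right and down, at radius r is drawn at 1 + k1 r^2 times it, then the intrinsics apply), "pose" (4x4, takes a point from camera to world coordinates); the wrist camera has in their place "mount" (4x4, takes a point from camera to tool coordinates, whose origin is the TCP and whose axes are the flange's). Camera axes: x right, y down, z forward; pixel columns grow to the right and rows downward; lengths in m; the calibration is good to about 2 mm. A picture is of the moment at which its call begins: read the wrist's pose just before it. There is no depth.
- robot.hand_in(): hands the job in; it is judged then, once.
The state is a dict: "time": time; "q": joint angles; "joint_velocities": joint speeds; "joint_torque": joint torques, N m; "position": TCP position; "tool_rot": TCP orientation; "ft_force": force on the tool from outside, world axes, zero at the start; "moment": the same for the moment, N m; "grip_width": finger opening in m; "grip_force": force on a finger pad.
Only numpy, scipy, OpenCV 4.12 (cv2) and the standard library are available. Lean on these libraries where they do the work, as an engineer would, in place of code of your own. Each camera call takes 0.05 s, during which the arm holds its last target. There are 200 camera calls.

### The job

The grey door controller on the bench has to be reset: slip the blade of the longer screwdriver under the overhanging tab of the black dust flap and swing the flap right over until it stays open, then put the blade straight down through the round hole and press the reset button at the bottom of it all the way down, firmly but without forcing it. Take that screwdriver from the wooden stand and leave the shorter one in it; do not press the button in the square hole, and leave the screw tray and the pen where they are. Finish while still gripping the screwdriver and holding the reset button down; do not let go.

Things in the scene. Friction and masses are not known exactly. Their poses are not given: they have to be found in the camera images.
- controller: grey plastic wall-box controller lying on its back, 170 (x) x 130 (y) x 60 (z) mm, fixed; origin at the centre of its underside on the bench, z up, x from its front edge (towards the robot) to its rear, y to its left seen from the front. Lid top at z = 60 mm. Three black cable glands stick out 21 mm from its right (-y) side
- flap (a joint): swing of the black dust flap, rad: 0 = closed, flat on the lid; 1.92 = thrown open past upright against its stop, where it stays by its own weight (below about 1.6 it falls shut). Hinge nearly free, flap 0.03 kg. Flap 3 mm thick, 78 mm wide, underside 61.5 mm above the bench when closed
- flap_lip (a point): middle of the front lower edge of the flap's 44 mm wide tab, which overhangs the front edge of the lid by 16 mm (free space below it down to the bench); 74 mm from the hinge axis; moves with the flap
- flap_hinge (a point): middle of the flap's hinge axis, which runs along the controller's y; 27 mm ahead (-x) of the controller's centre, 63 mm above the bench. The flap opens upward and away from the controller's front edge
- reset_hole (a point): centre of the mouth of the ROUND hole (diameter 14 mm, straight down, in the lid under the flap), the right-hand one, nearer to the cable glands; at the controller's (-55, -18, 60) mm. The white round reset button (diameter 11 mm) sits in it, its top 16 mm below the mouth when not pressed
- reset_button (a joint): how far the reset button is pressed, in m: 0 = out, 0.004 = fully down at its stop; the spring takes 1.6 N to start and 4.8 N to bottom, springs back when let go
- test_hole (a point): centre of the mouth of the SQUARE hole (13 mm wide), the left-hand one, at the controller's (-55, +18, 60) mm; another button lies in it 16 mm down, not to be pressed
- test_button (a joint): how far the button in the square hole is pressed, in m: 0 = out, 0.004 = fully down
- stand: wooden screwdriver stand, 80 (x) x 190 (y) x 115 (z) mm, fixed; origin at the centre of its underside. A 20 mm thick, 60 mm wide top rail (top at z = 115 mm) has three 7.5 mm holes in a row along y at -55, 0 and +55 mm. A screwdriver hangs upright (leaning up to 7 degrees) in each outer hole, handle up, its handle's shoulder resting on the rail; the middle hole is empty
- driver: the longer screwdriver, 178 mm overall: round fluted handle 28 to 31 mm thick and 83 mm long, then a straight round shaft of 5 mm diameter and 95 mm; 0.07 kg. Which outer hole it stands in varies. The body's origin lies beside its axis: use the two points below
- driver_tip (a point): end of the longer screwdriver's shaft, on its axis; about 19 mm above the bench when in the stand
- driver_cap (a point): top of the longer screwdriver's handle, on its axis, 178 mm from the tip; the handle's shoulder is 95 mm from the tip
- stubby: the shorter screwdriver, 148 mm overall, handle 28 to 31 mm thick and 69 mm long, standing in the other outer hole, its handle's top 69 mm above the rail; stays in the stand
- tray: small black tray of screws, 90 x 72 x 18 mm, left of the controller; origin under its middle; bystander
- pen: ball pen, 145 mm long, 11 mm thick, lying on the bench near the robot; origin under its middle; bystander

How it is judged:
By the outcome, as a careful person would: the job done as asked, in the order asked, and still so for the second after the job is handed in, while the arm keeps its last pose, push and grip.
It also fails if it takes over 51 s, if anything falls off the work surface, if the arm or the gripper's body presses on something with over 40 N, if the wrist force passes 120 N, or if a joint passes its speed limit or range.

## Working session

There is one attempt and no reset: what is moved stays moved. The work goes in short steps, Python scripts to look and compute and a tool call to move; the robot and the scene stay as the last step left them, time stands still between calls to the robot, and variables do not carry over. Pictures are saved under pics/ and viewed, at most 10 in all, crops included, and the job is handed in when it is done.

Besides the shell and the picture viewer there is one more tool, called after ">>>" as a command line: name --argument value ..., lists and objects as JSON in quotes. arm_command: Moves the arm, as the interface text tells. Its arguments: {"type":"object","properties":{"delta_rot":{"type":"array","items":{"type":"array","items":{"type":"number"}}},"delta_pos":{"type":"array","items":{"type":"array","items":{"type":"number"}}},"gripper":{"type":"array","items":{"type":"number"}},"grip_force":{"type":"number"}},"required":["delta_rot","delta_pos","gripper"]}

```bash
ls; mkdir -p pics; python3 - <<'E'
from rig import status, viewer, robot
import cv2,numpy as np
print(status.get_obs())
for n in("scene","top"):
    c=viewer.camera(n); cv2.imwrite(f"pics/{n}0.png",c["pixels"]); np.save(f"{n}0.npy",c,allow_pickle=True)
    print(n,{k:c[k] for k in c if k!="pixels"})
E
```

```text
pics
{'time': 0.0, 'q': array([ 1.05552136e+00,  5.28493584e-01,  1.43389816e+00, -3.38353280e-05,
        1.18141308e+00, -1.78553742e-01]), 'joint_velocities': array([-1.52439707e-04,  1.97537652e-04, -9.12558596e-05,  3.65382085e-04,
        1.34524788e-03, -6.45615154e-04]), 'joint_torque': array([ 1.11293843e-04, -4.40038133e+01, -1.76591724e+01,  6.31416868e-02,
        5.84713288e-02, -2.00482464e-04]), 'position': array([0.20613906, 0.58924326, 0.22155612]), 'tool_rot': array([ 1.67559917e-01,  9.85861274e-01, -1.04551124e-03, -3.61354388e-04]), 'ft_force': array([-1.31448441, -0.0360828 , -0.02222083]), 'moment': array([-0.0285192 , -0.01977871,  0.03972495]), 'grip_force': 0.0, 'grip_width': 0.08718151297361329}
scene {'fx': 480.0794854092259, 'fy': 480.0794854092259, 'cx': 272.6977053247132, 'cy': 212.9055491538404, 'k1': 0.045971666402456444, 'pose': array([[ 0.69014425, -0.49336782,  0.52942337, -0.23681244],
       [-0.72350413, -0.48614983,  0.49010215, -0.67521999],
       [ 0.01557845, -0.72128118, -0.69246716,  1.14634236],
       [ 0.        ,  0.        ,  0.        ,  1.        ]])}
top {'fx': 447.627507468473, 'fy': 447.627507468473, 'cx': 279.50241866080626, 'cy': 204.72007520518525, 'k1': -0.00665295094815768, 'pose': array([[ 0.02535367, -0.99105151,  0.13105001,  0.383506  ],
       [-0.99952958, -0.02286812,  0.02043692,  0.00517146],
       [-0.01725717, -0.13150651, -0.99116509,  1.3507914 ],
       [ 0.        ,  0.        ,  0.        ,  1.        ]])}
```

View pics/scene0.png

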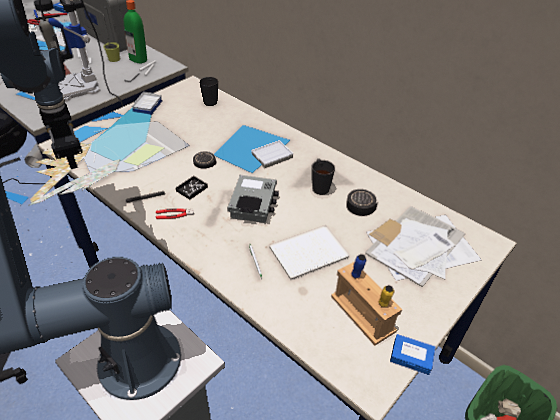

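View pics/top0.png

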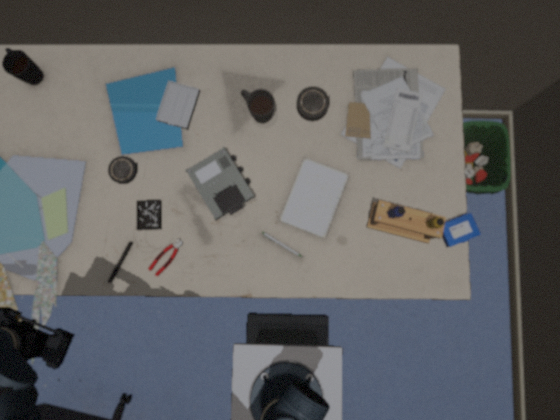

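Scene: stand at right (blue driver ~(360,265), yellow ~(386,295) in scene; (397,211)/(436,222) in top), controller at scene (253,198), top (221,184). Zoom to measure.

```bash
cat > h.py <<'E'
import numpy as np,cv2
from scipy.spatial.transform import Rotation as R
from rig import status, viewer, robot
def load(n): return np.load(n+".npy",allow_pickle=True).item()
def snap(n,f):
    o=status.get_obs(); c=viewer.camera(n)
    if "mount" in c:
        T=np.eye(4);T[:3,:3]=R.from_quat(o["tool_rot"]).as_matrix();T[:3,3]=o["position"];c["pose"]=T@c["mount"]
    np.save(f+".npy",c,allow_pickle=True); cv2.imwrite(f"pics/{f}.png",c["pixels"]); return c
def ray(c,uv):
    d=np.array([(uv[0]-c["cx"])/c["fx"],(uv[1]-c["cy"])/c["fy"]]); s=d.copy()
    for _ in range(20): s=d/(1+c["k1"]*(s@s))
    v=c["pose"][:3,:3]@np.r_[s,1]; return c["pose"][:3,3],v/np.linalg.norm(v)
def atz(c,uv,z):
    o,v=ray(c,uv); return o+v*(z-o[2])/v[2]
def tri(*cu):
    A=np.zeros((3,3));b=np.zeros(3);L=[ray(c,u) for c,u in cu]
    for o,v in L: P=np.eye(3)-np.outer(v,v);A+=P;b+=P@o
    p=np.linalg.solve(A,b); return p,[np.linalg.norm((np.eye(3)-np.outer(v,v))@(p-o)) for o,v in L]
def proj(c,p):
    T=np.linalg.inv(c["pose"]);q=T[:3,:3]@p+T[:3,3];s=q[:2]/q[2];s=s*(1+c["k1"]*(s@s))
    return np.array([c["cx"]+c["fx"]*s[0],c["cy"]+c["fy"]*s[1]])
def crop(c,x0,y0,w,h,W,H): return cv2.resize(c["pixels"][y0:y0+h,x0:x0+w],(W,H),interpolation=cv2.INTER_CUBIC)
E
python3 - <<'E'
from h import *
s=load("scene0");t=load("top0")
a=np.hstack([crop(s,215,160,80,60,400,300),crop(t,180,140,80,60,400,300)])
b=np.hstack([crop(s,320,245,100,100,400,300)[:, :],crop(t,360,180,100,75,400,300)])
cv2.imwrite("pics/c1.png",np.vstack([a,b]))
E
```

```text
(no output)
```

View pics/c1.png

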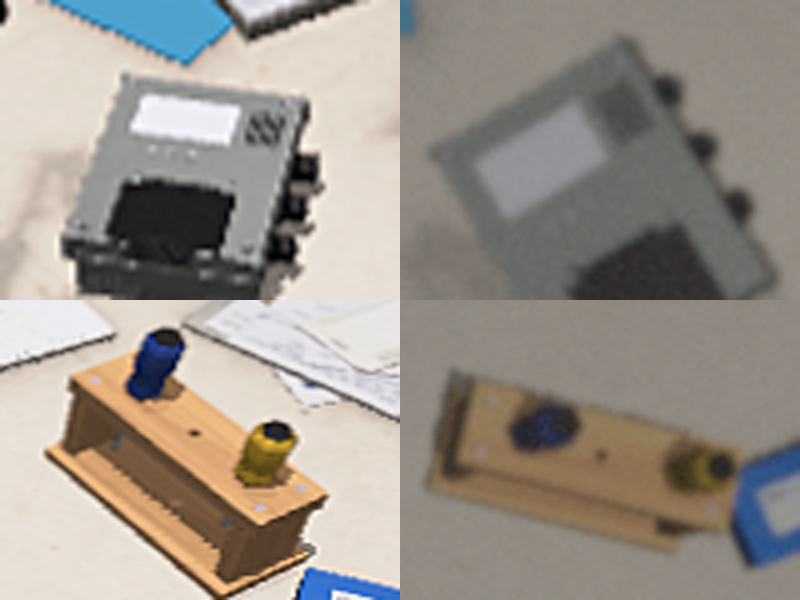

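```bash
python3 - <<'E'
from h import *
np.set_printoptions(precision=4,suppress=True)
s=load("scene0");t=load("top0")
for n,a,b in [("bluecap",(362.5,257.3),(401.5,210)),("yelcap",(389.5,288.3),(439.5,221.8)),("midhole",(368.25,289.7),(410.25,218.75)),("RL",(240,175),(186.4,170)),("RR",(276,179.4),(225,147.6))]:
    print(n,*tri((s,a),(t,b)))
print("lid top",[atz(t,u,.06) for u in((186.4,170),(225,147.6),(255,195))])
print("lid sc",[atz(s,u,.06) for u in((240,175),(276,179.4),(228,208))])
print("railcorners",[atz(s,u,.115) for u in((337.5,271.5),(402,311))])
E
```

```text
bluecap [ 0.5297 -0.2866  0.1998] [np.float64(0.0006411490720667957), np.float64(0.0006411490720667525)]
yelcap [ 0.5033 -0.3886  0.1869] [np.float64(0.0015753105615507917), np.float64(0.001575310561550775)]
midhole [ 0.5159 -0.3309  0.1163] [np.float64(0.00017545334244432436), np.float64(0.00017545334244423904)]
RL [0.6508 0.3085 0.0625] [np.float64(0.0001403608805317051), np.float64(0.00014036088053178756)]
RR [0.7191 0.1969 0.0672] [np.float64(0.000365831489527037), np.float64(0.000365831489527304)]
lid top [array([0.6512, 0.3092, 0.06  ]), array([0.7213, 0.1978, 0.06  ]), array([0.5811, 0.1041, 0.06  ])]
lid sc [array([0.6529, 0.3106, 0.06  ]), array([0.7253, 0.203 , 0.06  ]), array([0.5072, 0.2147, 0.06  ])]
railcorners [array([ 0.5084, -0.2335,  0.115 ]), array([ 0.5217, -0.4313,  0.115 ])]
```

```bash
cat >> h.py <<'E'
def cur():
    o=status.get_obs(); return o["position"],R.from_quat(o["tool_rot"])
def pose_rot(yaz,zdir=(0,0,-1)):
    "tool z along zdir, tool y as near as possible to azimuth yaz deg"
    z=np.array(zdir,float);z/=np.linalg.norm(z);y=np.array([np.cos(np.radians(yaz)),np.sin(np.radians(yaz)),0]);y-=z*(y@z);y/=np.linalg.norm(y)
    return R.from_matrix(np.c_[np.cross(y,z),y,z])
def delta(p,r,p0=None,r0=None):
    a,b=cur()
    if p0 is not None:a=np.array(p0)
    if r0 is not None:b=r0
    print("pos",np.round(b.inv().apply(np.array(p)-a),4).tolist(),"rot",np.round((b.inv()*r).as_rotvec(degrees=True),2).tolist())
E
python3 - <<'E'
from h import *
c=viewer.camera("wrist");print(c["mount"],c["fx"])
delta([.45,.15,.36],pose_rot(16))
E
```

```text
[[-2.02360232e-04 -9.56355711e-01 -2.92204918e-01  8.10127662e-02]
 [ 9.99999418e-01  1.16065632e-04 -1.07239860e-03 -6.68509850e-04]
 [ 1.05950947e-03 -2.92204965e-01  9.56355131e-01 -1.62896595e-01]
 [ 0.00000000e+00  0.00000000e+00  0.00000000e+00  1.00000000e+00]] 320.4182058046074
pos [-0.3752, -0.3344, -0.1378] rot [-0.1, 0.03, 54.7]
```

>>> arm_command --delta_pos '[[-0.4, -0.252, -0.138], [-0.4, -0.252, -0.138], [-0.4, -0.252, -0.138], [-0.4, -0.252, -0.138], [-0.4, -0.252, -0.138], [-0.4, -0.252, -0.138], [-0.4, -0.252, -0.138], [-0.4, -0.252, -0.138], [-0.4, -0.252, -0.138], [-0.4, -0.252, -0.138], [-0.4, -0.252, -0.138], [-0.4, -0.252, -0.138]]' --delta_rot '[[0, 0, 55], [0, 0, 55], [0, 0, 55], [0, 0, 55], [0, 0, 55], [0, 0, 55], [0, 0, 55], [0, 0, 55], [0, 0, 55], [0, 0, 55], [0, 0, 55], [0, 0, 55]]' --gripper '[-1, -1, -1, -1, -1, -1, -1, -1, -1, -1, -1, -1]'

```text
time: 1.15
position: [0.5022, 0.2174, 0.3613]
tool_rot: [0.604, 0.797, 0.0, 0.0]
ft_force: [0.6, -0.2, -0.1]
grip_width: 0.0873
grip_force: 0.0
```

```bash
python3 - <<'E'
from h import *
print(status.get_obs()["time"],*cur()[0])
snap("wrist","w1")
delta([.53,-.33,.36],pose_rot(-14))
E
```

```text
1.15 0.5022332247555475 0.2173872840418791 0.36129364474271347
pos [-0.5298, -0.1224, 0.0055] rot [0.49, 0.24, 29.39]
```

View pics/w1.png

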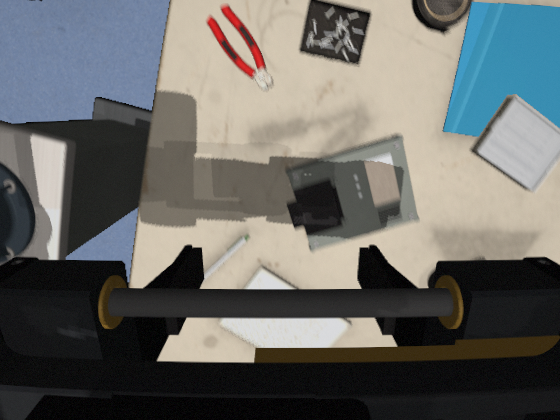

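>>> arm_command --delta_pos '[[-0.482, -0.109, 0], [-0.482, -0.109, 0], [-0.482, -0.109, 0], [-0.482, -0.109, 0], [-0.482, -0.109, 0], [-0.482, -0.109, 0], [-0.482, -0.109, 0], [-0.482, -0.109, 0], [-0.482, -0.109, 0], [-0.482, -0.109, 0], [-0.482, -0.109, 0], [-0.482, -0.109, 0]]' --delta_rot '[[0, 0, 30], [0, 0, 30], [0, 0, 30], [0, 0, 30], [0, 0, 30], [0, 0, 30], [0, 0, 30], [0, 0, 30], [0, 0, 30], [0, 0, 30], [0, 0, 30], [0, 0, 30]]' --gripper '[-1, -1, -1, -1, -1, -1, -1, -1, -1, -1, -1, -1]'

```text
time: 2.2
position: [0.5259, -0.2762, 0.3601]
tool_rot: [0.79, 0.613, -0.0, -0.0]
ft_force: [-0.1, -0.6, -0.1]
grip_width: 0.0869
grip_force: 0.0
```

```bash
python3 - <<'E'
from h import *
print(*cur()[0])
c=snap("wrist","w2")
w1=load("w1")
a=crop(c,180,90,200,200,600,600)[:, :400] if 0 else crop(c,190,100,200,150,800,600)
# upper half stand, plus controller crop in a small inset
b=crop(w1,270,120,160,140,320,280)
cv2.imwrite("pics/c2.png",np.hstack([crop(c,190,110,180,220,480,587),np.vstack([b,np.zeros((307,320,3),np.uint8)])]))
print([atz(w1,u,.06) for u in((287,170),(402,136),(419,220))])
E
```

```text
0.5258746179788414 -0.27616351757839086 0.3600694551294517
[array([0.51126032, 0.21874881, 0.06      ]), array([0.65631331, 0.31091731, 0.06      ]), array([0.72960513, 0.19945047, 0.06      ])]
```

View pics/c2.png

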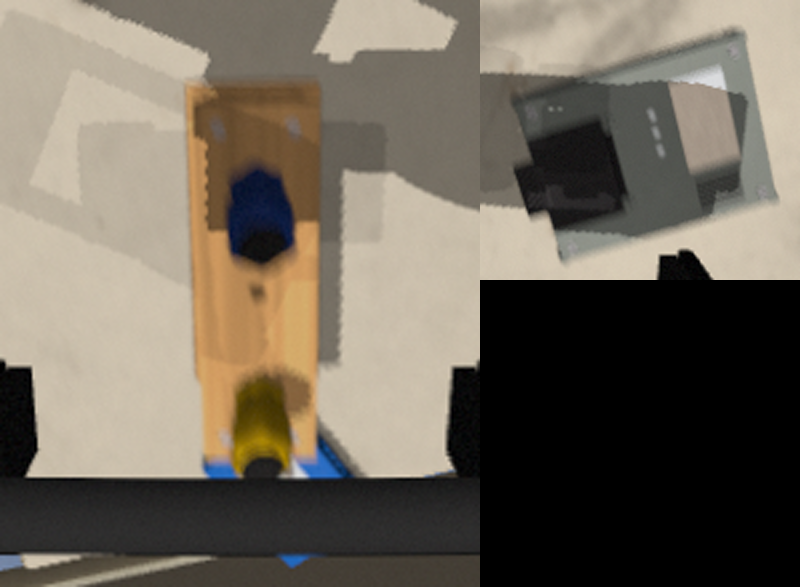

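```bash
python3 - <<'E'
from h import *
np.set_printoptions(precision=4,suppress=True)
s=load("scene0");t=load("top0");w1=load("w1");w2=load("w2")
print("cap",*tri((s,(362.5,257.3)),(t,(401.5,210)),(w2,(289,201.9))))
print("cap ws",*tri((s,(362.5,257.3)),(w2,(289,201.9))))
print("mid",*tri((s,(368.25,289.7)),(t,(410.25,218.75)),(w2,(286.4,219.5))))
print("ycap",*tri((s,(389.5,288.3)),(t,(439.5,221.8)),(w2,(289,284.4))))
e=[atz(w2,u,.115) for u in((260.1,141.9),(310,140),(308.9,282.5),(266.9,284.4))];print("rail",e)
# controller fit: lid corners in w1 and scene & top
from scipy.optimize import least_squares
C={"FL":(-.085,.065),"RL":(-.085+.17,.065),"RR":(.085,-.065),"FR":(-.085,-.065)}
ob=[(w1,"FL",(287.5,168.5)),(w1,"RL",(401,136)),(w1,"RR",(417.5,218.5)),(w1,"FR",(311.5,249)),(s,"FL",(228,208)),(s,"RL",(240,175)),(s,"RR",(276,179.4)),(t,"RL",(186.4,170)),(t,"RR",(225,147.6)),(t,"FR",(255,195))]
def pt(v,xy,z=.06):
    c,q=np.cos(v[2]),np.sin(v[2]);return np.array([v[0]+c*xy[0]-q*xy[1],v[1]+q*xy[0]+c*xy[1],z])
for sel in (lambda c:True,lambda c:c is w1):
    f=lambda v:np.concatenate([(proj(c,pt(v,C[n]))-u) for c,n,u in ob if sel(c)])
    r=least_squares(f,[.6165,.207,.57],loss="soft_l1");print("ctl",r.x,np.degrees(r.x[2]),r.fun.reshape(-1,2).round(1).tolist())
    print("tab L,R pred px",[proj(w1,pt(r.x,(-.101,y),.063)) for y in(.022,-.022)],"hole",pt(r.x,(-.055,-.018)))
E
```

```text
cap [ 0.5304 -0.2872  0.1995] [np.float64(0.00029955400567691244), np.float64(0.001489076552631193), np.float64(0.001686637254014359)]
cap ws [ 0.531  -0.2876  0.1998] [np.float64(0.0009521198028307075), np.float64(0.000952119802830641)]
mid [ 0.5169 -0.332   0.1163] [np.float64(0.0016796601245352588), np.float64(0.0013081333705447585), np.float64(0.0029792211959454164)]
ycap [ 0.5047 -0.3892  0.1863] [np.float64(0.0004439890539581424), np.float64(0.00281496492633887), np.float64(0.002388426808021202)]
rail [array([ 0.5117, -0.2271,  0.115 ]), array([ 0.5728, -0.2403,  0.115 ]), array([ 0.5268, -0.4357,  0.115 ]), array([ 0.4676, -0.4236,  0.115 ])]
ctl [0.6183 0.2097 0.5713] 32.73188676795816 [[-0.3, 1.8], [-0.2, 0.0], [-0.8, -0.2], [-0.5, -0.5], [0.2, -1.2], [0.4, -0.2], [0.4, 0.3], [-0.4, -1.2], [-1.0, -1.2], [-1.7, -0.3]]
tab L,R pred px [array([285.306 , 201.0237]), array([293.6325, 227.4937])] hole [0.5818 0.1649 0.06  ]
ctl [0.6188 0.2102 0.5689] 32.598064338096364 [[0.2, 1.4], [0.4, -0.1], [-0.5, -0.2], [-0.2, -0.8]]
tab L,R pred px [array([285.7228, 200.6575]), array([293.9772, 227.1642])] hole [0.5822 0.1654 0.06  ]
```

```bash
python3 - <<'E'
from h import *
u=np.array([.004,-.108,.994]);u/=np.linalg.norm(u)
s=np.array([.5303,-.2785,.115])
delta(s+.105*u,pose_rot(-14,-u))
E
```

```text
pos [-0.0042, 0.0056, 0.1402] rot [1.86, 6.34, -0.72]
```

>>> arm_command --delta_pos '[[-0.004, 0.0055, 0.14], [-0.004, 0.0055, 0.14], [-0.004, 0.0055, 0.14], [-0.004, 0.0055, 0.14], [-0.004, 0.0055, 0.14], [-0.004, 0.0055, 0.14], [-0.004, 0.0055, 0.14]]' --delta_rot '[[1.9, 6.3, -0.7], [1.9, 6.3, -0.7], [1.9, 6.3, -0.7], [1.9, 6.3, -0.7], [1.9, 6.3, -0.7], [1.9, 6.3, -0.7], [1.9, 6.3, -0.7]]' --gripper '[-1, -1, -1, -1, -1, -1, -1]'

```text
time: 2.83
position: [0.5317, -0.2792, 0.2221]
tool_rot: [0.784, 0.618, 0.034, -0.045]
ft_force: [-0.1, 0.7, 0.6]
grip_width: 0.0872
grip_force: 0.0
```

```bash
python3 - <<'E'
from h import *
u=np.array([.004,-.108,.994]);u/=np.linalg.norm(u)
s=np.array([.5303,-.2785,.115])
print(status.get_obs()["time"]);delta(s+.025*u,pose_rot(-14,-u))
w=snap("wrist","w3")
print([proj(w,s+k*u) for k in(.083,0)])
p=w["pixels"].copy()
for k in (.083,.04,0,-.0): cv2.circle(p,tuple(int(round(x)) for x in proj(w,s+k*u)),2,(0,0,255),-1)
sc=snap("scene","s3")["pixels"]
for k in (.083,.0): 
    q=proj(load("s3"),s+k*u); cv2.circle(sc,tuple(int(round(x)) for x in q),0,(0,0,255),-1)
cv2.imwrite("pics/c3.png",np.hstack([p[:, 100:500],cv2.resize(sc[230:350,310:425],(400,420),interpolation=cv2.INTER_NEAREST)]))
E
```

```text
2.8333
pos [-0.0111, 0.0016, 0.0815] rot [-0.02, -0.26, 0.35]
[array([283.70036979, 260.22440328]), array([282.77170044, 219.23644045])]
```

View pics/c3.png

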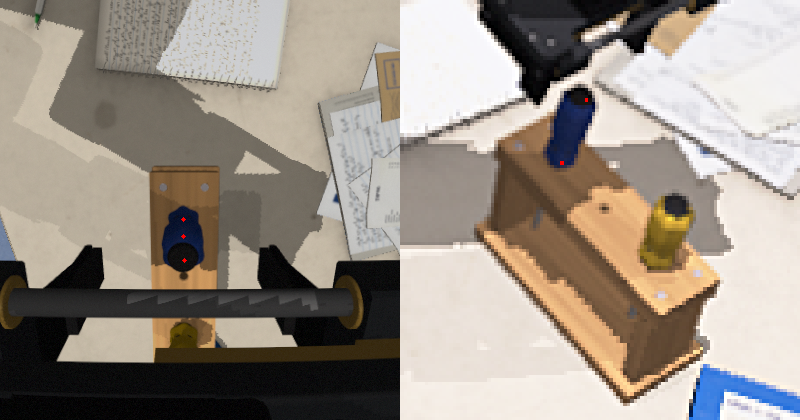

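```bash
python3 - <<'E'
from h import *
u=np.array([.004,-.108,.994]);u/=np.linalg.norm(u)
s=np.array([.5303,-.2785,.115])
for _ in range(3):
    print(cur()[0],cur()[1].as_matrix()[:,2]);delta(s+.025*u,pose_rot(-14,-u)); viewer.camera("top")
E
```

```text
[ 0.53189834 -0.27948195  0.22292547] [-0.00210116  0.11137842 -0.99377585]
pos [-0.011, 0.0013, 0.0824] rot [0.06, -0.21, 0.36]
[ 0.53175462 -0.27942407  0.22286985] [-0.00224405  0.11149981 -0.99376192]
pos [-0.011, 0.0014, 0.0823] rot [0.05, -0.22, 0.36]
[ 0.53151955 -0.27929799  0.22259992] [-0.00272679  0.11188385 -0.99371755]
pos [-0.011, 0.0017, 0.082] rot [0.02, -0.23, 0.35]
```

>>> arm_command --delta_pos '[[-0.011, 0.0015, 0], [-0.011, 0.0015, 0], [-0.011, 0.0015, 0.03], [-0.011, 0.0015, 0.055], [-0.011, 0.0015, 0.075], [-0.011, 0.0015, 0.082], [-0.011, 0.0015, 0.082], [-0.011, 0.0015, 0.082], [-0.011, 0.0015, 0.082], [-0.011, 0.0015, 0.082]]' --delta_rot '[[0, 0, 0], [0, 0, 0], [0, 0, 0], [0, 0, 0], [0, 0, 0], [0, 0, 0], [0, 0, 0], [0, 0, 0], [0, 0, 0], [0, 0, 0]]' --gripper '[-1, -1, -1, -1, -1, -1, -1, -1, -1, -1]'

```text
time: 3.92
position: [0.53, -0.2815, 0.1394]
tool_rot: [0.785, 0.617, 0.034, -0.045]
ft_force: [-0.1, 0.4, 0.8]
grip_width: 0.0867
grip_force: 0.0
```

>>> arm_command --delta_pos '[[0, 0, 0], [0, 0, 0], [0, 0, 0], [0, 0, 0], [0, 0, 0], [0, 0, 0], [0, 0, 0], [0, 0, 0]]' --delta_rot '[[0, 0, 0], [0, 0, 0], [0, 0, 0], [0, 0, 0], [0, 0, 0], [0, 0, 0], [0, 0, 0], [0, 0, 0]]' --gripper '[1, 1, 1, 1, 1, 1, 1, 1]' --grip_force 45

```text
time: 4.58
position: [0.529, -0.2804, 0.1378]
tool_rot: [0.785, 0.617, 0.033, -0.047]
ft_force: [0.1, 0.5, 0.6]
grip_width: 0.0415
grip_force: 0.0
```

>>> arm_command --delta_pos '[[0, 0, 0], [0, 0, 0], [0, 0, 0], [0, 0, 0], [0, 0, 0], [0, 0, 0]]' --delta_rot '[[0, 0, 0], [0, 0, 0], [0, 0, 0], [0, 0, 0], [0, 0, 0], [0, 0, 0]]' --gripper '[1, 1, 1, 1, 1, 1]'

```text
time: 5.08
position: [0.5296, -0.2808, 0.1379]
tool_rot: [0.785, 0.617, 0.034, -0.046]
ft_force: [2.7, -1.6, -2.1]
grip_width: 0.0277
grip_force: 45.2
```

>>> arm_command --delta_pos '[[0, 0, -0.02], [0, 0, -0.04], [0, 0, -0.06], [0, 0, -0.08], [0, 0, -0.11], [0, 0, -0.14], [0, 0, -0.17], [0, 0, -0.2], [0, 0, -0.2], [0, 0, -0.2]]' --delta_rot '[[0, 0, 0], [0, 0, 0], [0, 0, 0], [0, 0, 0], [0, 0, 0], [0, 0, 0], [0, 0, 0], [0, 0, 0], [0, 0, 0], [0, 0, 0]]' --gripper '[1, 1, 1, 1, 1, 1, 1, 1, 1, 1]'

```text
time: 5.92
position: [0.5301, -0.3037, 0.3382]
tool_rot: [0.785, 0.617, 0.033, -0.045]
ft_force: [-0.2, -0.2, -0.9]
grip_width: 0.0277
grip_force: 45.2
```

```bash
python3 - <<'E'
from h import *
o=status.get_obs();print(o["time"],o["position"],o["q"],o["grip_width"])
delta([.42,0.10,.36],pose_rot(16))
E
```

```text
5.9167 [ 0.53008375 -0.3037403   0.33823457] [-0.74379825  0.43388448  1.27237491  0.08005724  1.51490363 -0.51415079] 0.027739898737393954
pos [0.3664, -0.2019, 0.0242] rot [-0.1, -6.52, -29.57]
```

```bash
python3 - <<'E'
from h import *
c,s=np.cos(np.radians(20)),np.sin(np.radians(20))
delta([.40,0.09,.30],pose_rot(20,(c,s,-1)))
E
```

```text
pos [0.3456, -0.2172, 0.0827] rot [-43.5, 6.97, -34.36]
```

>>> arm_command --delta_pos '[[0.345, -0.217, 0.083], [0.345, -0.217, 0.083], [0.345, -0.217, 0.083], [0.345, -0.217, 0.083], [0.345, -0.217, 0.083], [0.345, -0.217, 0.083], [0.345, -0.217, 0.083], [0.345, -0.217, 0.083], [0.345, -0.217, 0.083], [0.345, -0.217, 0.083], [0.345, -0.217, 0.083], [0.345, -0.217, 0.083]]' --delta_rot '[[-43.5, 7, -34.4], [-43.5, 7, -34.4], [-43.5, 7, -34.4], [-43.5, 7, -34.4], [-43.5, 7, -34.4], [-43.5, 7, -34.4], [-43.5, 7, -34.4], [-43.5, 7, -34.4], [-43.5, 7, -34.4], [-43.5, 7, -34.4], [-43.5, 7, -34.4], [-43.5, 7, -34.4]]' --gripper '[1, 1, 1, 1, 1, 1, 1, 1, 1, 1, 1, 1]'

```text
time: 6.92
position: [0.3924, 0.0981, 0.2952]
tool_rot: [0.528, 0.76, 0.315, 0.211]
ft_force: [-0.8, 0.4, -0.3]
grip_width: 0.0277
grip_force: 45.2
```

>>> arm_command --delta_pos '[[0, 0, 0], [0, 0, 0]]' --delta_rot '[[0, 0, 0], [0, 0, 0]]' --gripper '[1, 1]'

```text
time: 7.08
position: [0.3996, 0.0902, 0.2984]
tool_rot: [0.53, 0.757, 0.314, 0.217]
ft_force: [0.1, 0.1, 0.2]
grip_width: 0.0274
grip_force: 45.2
```

```bash
python3 - <<'E'
from h import *
o=status.get_obs();print(o["time"],o["position"],o["q"])
c,s=np.cos(np.radians(20)),np.sin(np.radians(20))
delta([.40,0.09,.30],pose_rot(20,(c,s,-1)))
w=snap("wrist","w4");sc=snap("scene","s4")
P,r=cur();P0=P;tip=P+r.apply([0,0,.119])
print("tip pred",tip,proj(w,tip),proj(sc,tip))
x,y=proj(sc,tip).astype(int)
cv2.imwrite("pics/c4.png",np.hstack([crop(w,180,100,200,200,400,400),crop(sc,x-60,y-60,100,100,400,400)]));print(x-60,y-60)
E
```

```text
7.0833 [0.39956368 0.09019408 0.29843831] [-0.5172493  -0.09207294  2.38651629  1.16798421  0.62744014 -1.78152704]
pos [-0.0003, 0.0013, -0.0009] rot [-0.11, -0.21, -0.06]
tip pred [0.47967698 0.11759728 0.21476226] [281.44822031 205.73762002] [240.87307784 190.1378978 ]
180 130
```

View pics/c4.png

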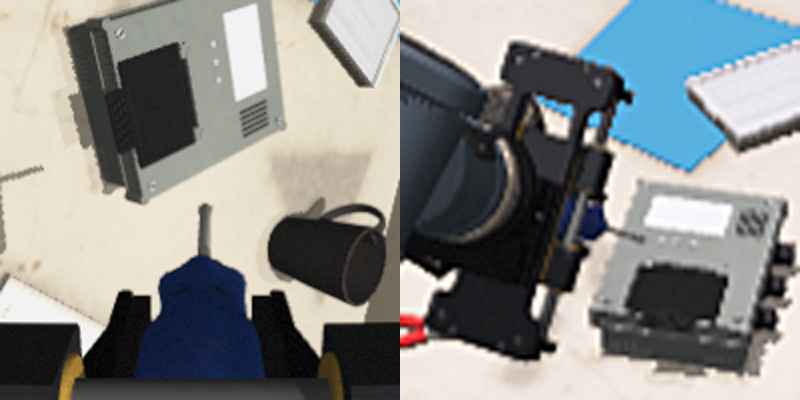

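```bash
cat >> h.py <<'E'
CTL=[.6185,.2100,.5705]
def cp(x,y,z):
    c,q=np.cos(CTL[2]),np.sin(CTL[2]); return np.array([CTL[0]+c*x-q*y,CTL[1]+q*x+c*y,z])
def cinv(p):
    c,q=np.cos(CTL[2]),np.sin(CTL[2]); d=np.array(p)[:2]-CTL[:2]; return np.array([c*d[0]+q*d[1],-q*d[0]+c*d[1],p[2]])*1000
TIP=np.array([.0015,.0007,.119])
E
python3 - <<'E'
from h import *
np.set_printoptions(precision=4,suppress=True)
w=load("w4");s=load("s4")
p,e=tri((w,(282.5,203)),(s,(240.5,189.75)));P,r=cur();print("tip tri",p,e,"in tool",r.inv().apply(p-P))
tip=P+r.apply(TIP);print("tip ctl",cinv(tip))
for n,q in dict(tabL=(-.101,.022,.0645),tabR=(-.101,-.022,.0645),FR=(-.085,-.065,.06),RR=(.085,-.065,.06),FL=(-.085,.065,.06)).items():
    print(n,(proj(w,cp(*q))-[180,100])*2)
W=[(-.130,.045),(-.092,.042),(-.091,.062),(-.0863,.08),(-.0764,.099),(-.0606,.1137),(-.0407,.122),(-.0192,.123),(-.011,.121)]
for x,z in W: print(x,z,r.inv().apply(cp(x,0,z)-tip).round(4).tolist())
E
```

```text
tip tri [0.4807 0.1202 0.2142] [np.float64(9.360424440824674e-05), np.float64(9.360424440819704e-05)] in tool [0.0021 0.0009 0.1207]
tip ctl [-165.9266   -1.4445  215.2605]
tabL [105.2818  94.175 ]
tabR [119.0716 155.719 ]
FR [144.0411 201.3633]
RR [284.5866 127.2944]
FL [106.0503  23.3847]
-0.13 0.045 [0.0089, -0.0957, 0.1451]
-0.092 0.042 [0.0173, -0.0716, 0.1734]
-0.091 0.062 [0.0175, -0.0568, 0.1599]
-0.0863 0.08 [0.0186, -0.0408, 0.1504]
-0.0764 0.099 [0.0208, -0.0206, 0.1438]
-0.0606 0.1137 [0.0244, 0.0007, 0.1443]
-0.0407 0.122 [0.0288, 0.0203, 0.1521]
-0.0192 0.123 [0.0335, 0.0358, 0.1662]
-0.011 0.121 [0.0353, 0.0401, 0.1733]
```

>>> arm_command --delta_pos '[[0.009, -0.096, 0.145], [0.009, -0.096, 0.145], [0.009, -0.096, 0.145], [0.009, -0.096, 0.145], [0.009, -0.096, 0.145], [0.009, -0.096, 0.145], [0.009, -0.096, 0.145], [0.009, -0.096, 0.145]]' --delta_rot '[[0, 0, 0], [0, 0, 0], [0, 0, 0], [0, 0, 0], [0, 0, 0], [0, 0, 0], [0, 0, 0], [0, 0, 0]]' --gripper '[1, 1, 1, 1, 1, 1, 1, 1]'

```text
time: 7.85
position: [0.4619, 0.1096, 0.1634]
tool_rot: [0.536, 0.761, 0.306, 0.199]
ft_force: [-0.5, 0.5, -0.2]
grip_width: 0.0278
grip_force: 45.2
```

```bash
python3 - <<'E'
from h import *
np.set_printoptions(precision=4,suppress=True)
o=status.get_obs();print(o["time"],o["position"],o["q"],o["ft_force"])
w=snap("wrist","w5");s=snap("scene","s5")
P,r=cur();tip=P+r.apply(TIP);print("tip ctl",cinv(tip), r.as_matrix()[:,2])
pl,ps=proj(w,tip),proj(s,tip);print(pl,ps)
x,y=ps.astype(int)
cv2.imwrite("pics/c5.png",np.hstack([crop(w,180,100,200,200,400,400),crop(s,x-40,y-60,100,100,400,400)]));print(x-40,y-60)
for n,q in dict(tabL=(-.101,.022,.0645),tabR=(-.101,-.022,.0645),FR=(-.085,-.065,.06),RR=(.085,-.065,.06),FL=(-.085,.065,.06)).items():
    print(n,(proj(w,cp(*q))-[180,100])*2)
E
```

```text
7.85 [0.4619 0.1096 0.1634] [-0.3024  0.4841  2.4383  2.2607  0.5906 -2.8539] [-0.4682  0.5336 -0.22  ]
tip ctl [-106.0792  -13.3852   78.7411] [ 0.6327  0.2528 -0.732 ]
[282.5725 202.1801] [249.8117 210.2757]
209 150
tabL [178.1607 123.7799]
tabR [195.4495 211.3939]
FR [226.0226 271.4905]
RR [397.5463 160.0672]
FL [179.7589  20.0068]
```

View pics/c5.png

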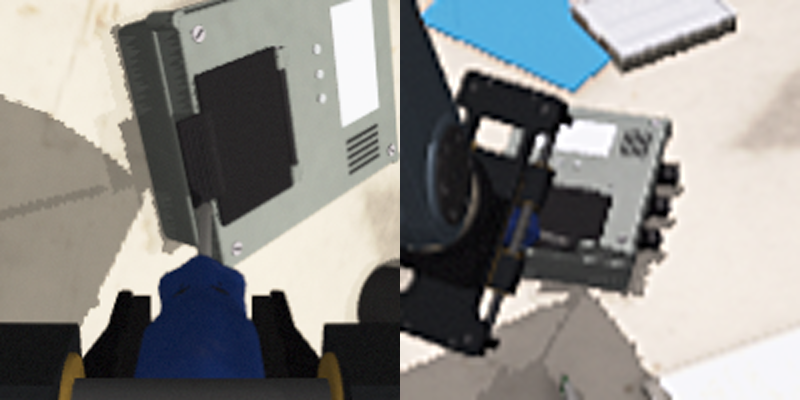

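```bash
cat >> h.py <<'E'
def Ry(a):return R.from_euler('y',a)
def Rz(a):return R.from_euler('z',a)
def fk(q,k):
    d1,a1,l,L2,ax,L3,Lt,tx,ty=k
    r1=Rz(q[0]);r2=r1*Ry(q[1]);r3=r2*Ry(q[2]);r5=r3*Rz(q[3])*Ry(q[4]);r6=r5*Rz(q[5])*Rz(-np.pi/2)
    return r1.apply([a1,l,d1])+r2.apply([0,0,L2])+r3.apply([ax,0,L3])+r5.apply([0,ty,0])+r6.apply([0,tx,Lt]),r6
E
python3 - <<'E'
from h import *
from scipy.optimize import least_squares
np.set_printoptions(precision=4,suppress=True)
o=status.get_obs()
D=[([1.0555,.5285,1.4339,0,1.1814,-.1786],[.2061,.5892,.2216],[.1676,.9859,-.001,-.0004]),
([-.7438,.4339,1.2724,.0801,1.5149,-.5142],[.5301,-.3037,.3382],[.785,.617,.033,-.045]),
([-.5172,-.0921,2.3865,1.168,.6274,-1.7815],[.39956,.09019,.29844],[.53,.757,.314,.217]),
(o["q"],o["position"],o["tool_rot"])]
for sg in (1,-1):
  for q,p,rt in D: print(sg,np.degrees((fk(q,[0]*9)[1].inv()*R.from_quat(rt)).magnitude()))
  break
f=lambda k:np.concatenate([fk(q,k)[0]-p for q,p,_ in D]+[[1e-3*k[7],1e-3*k[1],1e-3*k[4]]])
r=least_squares(f,[.2,0,.1,.45,0,.4,.25,0,0]);print(r.x,r.fun*1000);np.save("k.npy",r.x)
E
```

```text
1 179.99553134333365
1 179.92916423934324
1 179.9639608904876
1 180.0
[ 0.2741  0.0001  0.111   0.5879  0.1141  0.3916  0.3054  0.     -0.    ] [-0.001   0.03   -0.0246 -0.0269  0.0096  0.0188  0.0007 -0.0083 -0.0047
 -0.0032  0.0034  0.0105  0.      0.0001  0.1141]
```

```bash
sed -i 's/Rz(-np.pi\/2)/Rz(np.pi\/2)/' h.py; cat >> h.py <<'E'
from scipy.optimize import least_squares
K=np.load("k.npy"); LO=np.array([-3.08,-.75,.22,-1.43,0,-2.85]);HI=np.array([3.08,2.2,2.44,4.57,2.65,2.85])
def ik5(tip,d,seeds):
    best=None
    for s in seeds:
        def f(q):
            p,r=fk(np.r_[q,0],K);z=r.as_matrix()[:,2];return np.r_[(p+.119*z-tip)*10,z-d]
        r=least_squares(f,np.clip(s[:5],LO[:5]+.01,HI[:5]-.01),bounds=(LO[:5],HI[:5]))
        if r.cost<1e-8:
            m=np.min(np.r_[r.x-LO[:5],HI[:5]-r.x][[1,2,3,4,6,7,8,9]])
            if best is None or m>best[0]: best=(m,r.x)
    return best
E
python3 - <<'E'
from h import *
np.set_printoptions(precision=2,suppress=True)
W=[(-.130,.045),(-.092,.042),(-.0764,.099),(-.0407,.122),(-.011,.121)]
S=[[.2,.4,2,0,.6],[-.3,.4,2.2,1.5,.6],[.2,.3,2,-.8,.7],[-.3,.3,2,3,.7]]
for a in(45,55,65):
    for az in(-60,-30,0,20,40,60,90):
        c=np.radians(az);d=np.array([np.cos(np.radians(a))*np.cos(c),np.cos(np.radians(a))*np.sin(c),-np.sin(np.radians(a))])
        B=[ik5(cp(x,0,z),d,S) for x,z in W]
        if all(b is not None for b in B): print(a,az,[round(b[0],2) for b in B],B[1][1],B[4][1])
        else: print(a,az,[b is not None for b in B])
E
```

```text
45 -60 [np.float64(0.47), np.float64(0.5), np.float64(0.55), np.float64(0.58), np.float64(0.59)] [ 0.63  0.73  1.7  -0.93  1.06] [ 0.62  0.69  1.45 -0.84  1.24]
45 -30 [False, False, True, True, True]
45 0 [False, True, True, True, True]
45 20 [False, False, True, True, True]
45 40 [False, True, True, True, True]
45 60 [np.float64(0.25), np.float64(0.31), np.float64(0.37), np.float64(0.45), np.float64(0.51)] [-0.53  0.63  2.13  1.21  0.86] [-0.36  0.49  1.93  1.07  0.92]
45 90 [np.float64(0.64), np.float64(0.71), np.float64(0.76), np.float64(0.84), np.float64(0.89)] [-0.45  0.72  1.73  0.75  1.21] [-0.34  0.65  1.55  0.75  1.35]
55 -60 [np.float64(0.62), np.float64(0.65), np.float64(0.72), np.float64(0.75), np.float64(0.76)] [ 0.52  0.64  1.71 -0.78  0.96] [ 0.53  0.62  1.45 -0.67  1.18]
55 -30 [np.float64(0.12), np.float64(0.22), np.float64(0.48), np.float64(0.59), np.float64(0.62)] [ 0.45  0.54  2.02 -1.21  0.53] [ 0.47  0.47  1.77 -0.81  0.72]
55 0 [np.float64(0.08), np.float64(0.18), np.float64(0.11), np.float64(0.2), np.float64(0.24)] [0.16 0.48 2.26 3.56 0.23] [ 0.24  0.36  1.9
[... 1068 characters left out ...]
[ 0.13  0.42  2.09 -0.28  0.2 ] [ 0.21  0.36  1.82 -0.17  0.54]
65 20 [np.float64(0.24), np.float64(0.26), np.float64(0.42), np.float64(0.52), np.float64(0.54)] [-0.03  0.41  2.11  0.66  0.26] [0.07 0.35 1.85 0.23 0.54]
65 40 [np.float64(0.3), np.float64(0.38), np.float64(0.47), np.float64(0.57), np.float64(0.63)] [-0.17  0.43  2.06  0.78  0.48] [-0.05  0.37  1.81  0.47  0.69]
65 60 [np.float64(0.41), np.float64(0.48), np.float64(0.57), np.float64(0.66), np.float64(0.73)] [-0.24  0.47  1.96  0.68  0.7 ] [-0.12  0.42  1.71  0.52  0.9 ]
65 90 [np.float64(0.63), np.float64(0.7), np.float64(0.78), np.float64(0.88), np.float64(0.94)] [-0.24  0.56  1.74  0.5   1.02] [-0.14  0.53  1.5   0.46  1.22]
```

```bash
cat >> h.py <<'E'
def dirv(a,az):
    a,c=np.radians(a),np.radians(az);return np.array([np.cos(a)*np.cos(c),np.cos(a)*np.sin(c),-np.sin(a)])
E
python3 - <<'E'
from h import *
np.set_printoptions(precision=3,suppress=True)
q0=status.get_obs()["q"]
d=dirv(55,55)
s=[-.45,.4,2.1,1.2,.7]
for x,z in[(-.14,.16),(-.13,.05),(-.092,.036),(-.011,.121)]:
    b=ik5(cp(x,0,z),d,[s]);q=np.r_[b[1],-1.3];p,r=fk(q,K);print(x,z,b[0],q,r.as_quat())
    if x==-.14: r0=r;np.save("rA.npy",r.as_quat());tipA=cp(x,0,z)
    print("rolldiff",np.degrees((r0.inv()*r).magnitude()))
P,r=cur();print("up",r.inv().apply([0,0,.08]))
p1=P+[0,0,.08]
delta(tipA-r0.apply(TIP),r0,p1)
delta(tipA-r0.apply(TIP),r0)
b=ik5(np.array([.5822,.1653,.07]),np.array([0,0,-1.]),[[.1,.4,1.5,.1,1.2]]);print(b)
E
```

```text
-0.14 0.16 0.3784320731347619 [-0.486  0.215  2.062  0.779  0.945 -1.3  ] [ 0.559  0.773  0.301 -0.005]
rolldiff 0.0
-0.13 0.05 0.2744357238845154 [-0.461  0.478  2.166  1.062  0.707 -1.3  ] [ 0.697  0.651  0.294 -0.062]
rolldiff 22.035220469822523
-0.092 0.036 0.3354584054221892 [-0.376  0.53   2.105  1.104  0.675 -1.3  ] [ 0.683  0.666  0.295 -0.056]
rolldiff 19.597325962123826
-0.011 0.121 0.5646153181113576 [-0.229  0.414  1.875  0.841  0.795 -1.3  ] [0.495 0.815 0.3   0.02 ]
rolldiff 9.340727928046057
up [ 0.002  0.054 -0.059]
pos [-0.0305, 0.0, -0.0164] rot [14.12, 17.03, 8.57]
pos [-0.0286, 0.0545, -0.0749] rot [14.12, 17.03, 8.57]
(np.float64(0.9218504795878015), array([0.092, 0.54 , 1.518, 0.   , 1.084]))
```

>>> arm_command --delta_pos '[[0.001, 0.027, -0.03], [0.002, 0.054, -0.059], [0.002, 0.054, -0.059], [-0.0286, 0.0545, -0.075], [-0.0286, 0.0545, -0.075], [-0.0286, 0.0545, -0.075], [-0.0286, 0.0545, -0.075], [-0.0286, 0.0545, -0.075], [-0.0286, 0.0545, -0.075], [-0.0286, 0.0545, -0.075], [-0.0286, 0.0545, -0.075], [-0.0286, 0.0545, -0.075]]' --delta_rot '[[0, 0, 0], [0, 0, 0], [0, 0, 0], [14.1, 17, 8.6], [14.1, 17, 8.6], [14.1, 17, 8.6], [14.1, 17, 8.6], [14.1, 17, 8.6], [14.1, 17, 8.6], [14.1, 17, 8.6], [14.1, 17, 8.6], [14.1, 17, 8.6]]' --gripper '[1, 1, 1, 1, 1, 1, 1, 1, 1, 1, 1, 1]'

```text
time: 8.95
position: [0.4589, 0.0793, 0.2578]
tool_rot: [0.558, 0.773, 0.302, -0.004]
ft_force: [-0.7, 0.2, -1.3]
grip_width: 0.0275
grip_force: 45.2
```

```bash
cat > st.py <<'E'
from h import *
import sys
np.set_printoptions(precision=4,suppress=True)
def st():
    o=status.get_obs();P,r=cur();t=P+r.apply(TIP)
    print("t",round(o["time"],2),"q",o["q"].round(2),"tip ctl",cinv(t).round(1),"z",r.as_matrix()[:,2].round(3),"F",o["ft_force"].round(1),"w",round(o["grip_width"],4));return P,r,t
E
python3 - <<'E'
from st import *
P,r,t=st(); rA=R.from_quat(np.load("rA.npy")); 
for w in[(-.14,0,.16),(-.13,0,.05),(-.13,0,.036)]: delta(cp(*w)-rA.apply(TIP),rA)
E
```

```text
t 8.95 q [-0.49  0.21  2.07  0.78  0.94 -1.31] tip ctl [-140.8    3.3  161.2] z [ 0.331  0.471 -0.818] F [-0.7  0.2 -1.3] w 0.0275
pos [-0.0033, 0.0013, 0.0007] rot [0.11, -0.02, 0.13]
pos [-0.0395, -0.0412, 0.096] rot [0.11, -0.02, 0.13]
pos [-0.0443, -0.0476, 0.1075] rot [0.11, -0.02, 0.13]
```

>>> arm_command --delta_pos '[[-0.0443, -0.0476, 0.1075], [-0.0443, -0.0476, 0.1075], [-0.0443, -0.0476, 0.1075], [-0.0443, -0.0476, 0.1075], [-0.0443, -0.0476, 0.1075], [-0.0443, -0.0476, 0.1075], [-0.0443, -0.0476, 0.1075]]' --delta_rot '[[0, 0, 0], [0, 0, 0], [0, 0, 0], [0, 0, 0], [0, 0, 0], [0, 0, 0], [0, 0, 0]]' --gripper '[1, 1, 1, 1, 1, 1, 1]'

```text
time: 9.53
position: [0.4719, 0.0818, 0.1358]
tool_rot: [0.558, 0.773, 0.302, -0.002]
ft_force: [0.3, -0.7, -0.4]
grip_width: 0.0275
grip_force: 45.2
```

```bash
python3 - <<'E'
from st import *
P,r,t=st(); rA=R.from_quat(np.load("rA.npy"))
w=snap("wrist","w6");s=snap("scene","s6");ps=proj(s,t);pw=proj(w,t);print(pw,ps)
x,y=ps.astype(int)
cv2.imwrite("pics/c6.png",np.hstack([crop(w,180,100,200,200,400,400),crop(s,x-60,y-60,100,100,400,400)]));print(x-60,y-60)
for n,q in dict(tabL=(-.101,.022,.0645),tabR=(-.101,-.022,.0645),FR=(-.085,-.065,.06),FL=(-.085,.065,.06)).items():
    print(n,(proj(w,cp(*q))-[180,100])*2)
W=[(-.092,.036),(-.091,.062),(-.0863,.08),(-.0764,.099),(-.0606,.1137),(-.0407,.122),(-.0192,.123),(-.011,.121)]
for a,z in W: print(a,z,r.inv().apply(cp(a,0,z)-t).round(4).tolist())
E
```

```text
t 9.53 q [-0.47  0.51  2.17  1.11  0.69 -1.75] tip ctl [-128.1   -2.1   39.4] z [ 0.335  0.469 -0.817] F [ 0.3 -0.7 -0.4] w 0.0275
[281.5508 202.2678] [245.1062 223.1288]
185 163
tabL [264.5234 128.9166]
tabR [293.6787 223.8201]
FR [340.5458 301.5262]
FL [258.585   32.6803]
-0.092 0.036 [0.0061, 0.0279, 0.0225]
-0.091 0.062 [0.0151, 0.0408, 0.0018]
-0.0863 0.08 [0.0219, 0.0531, -0.0104]
-0.0764 0.099 [0.0298, 0.0702, -0.0206]
-0.0606 0.1137 [0.0371, 0.0902, -0.0242]
-0.0407 0.122 [0.0428, 0.1106, -0.0204]
-0.0192 0.123 [0.0463, 0.129, -0.0097]
-0.011 0.121 [0.0468, 0.1349, -0.0037]
```

View pics/c6.png

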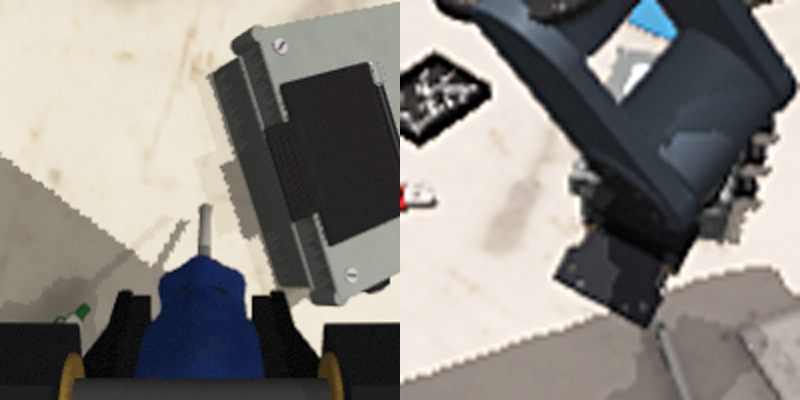

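>>> arm_command --delta_pos '[[0.003, 0.014, 0.011], [0.006, 0.028, 0.0225], [0.006, 0.028, 0.0225], [0.006, 0.028, 0.0225]]' --delta_rot '[[0, 0, 0], [0, 0, 0], [0, 0, 0], [0, 0, 0]]' --gripper '[1, 1, 1, 1]'

```text
time: 9.97
position: [0.5016, 0.1031, 0.1316]
tool_rot: [0.557, 0.774, 0.302, -0.002]
ft_force: [0.5, -0.4, -1.0]
grip_width: 0.0275
grip_force: 45.2
```

```bash
python3 - <<'E'
from st import *
P,r,t=st()
W=[(-.092,.045),(-.091,.062),(-.0863,.08),(-.0764,.099),(-.0606,.1137),(-.0407,.122),(-.0192,.123),(-.011,.121)]
for a,z in W: print(a,z,r.inv().apply(cp(a,0,z)-t).round(4).tolist())
E
```

```text
t 9.97 q [-0.38  0.53  2.11  1.12  0.67 -1.67] tip ctl [-91.8  -0.1  35.1] z [ 0.334  0.469 -0.818] F [ 0.5 -0.4 -1. ] w 0.0275
-0.092 0.045 [0.0034, 0.0044, -0.0082]
-0.091 0.062 [0.0093, 0.0131, -0.0216]
-0.0863 0.08 [0.0161, 0.0254, -0.0338]
-0.0764 0.099 [0.024, 0.0425, -0.044]
-0.0606 0.1137 [0.0313, 0.0625, -0.0476]
-0.0407 0.122 [0.037, 0.0829, -0.0438]
-0.0192 0.123 [0.0404, 0.1013, -0.0331]
-0.011 0.121 [0.041, 0.1072, -0.0271]
```

>>> arm_command --delta_pos '[[0.0034, 0.0044, -0.0082], [0.006, 0.009, -0.015], [0.0093, 0.0131, -0.0216], [0.0125, 0.019, -0.028], [0.016, 0.0254, -0.0338], [0.02, 0.034, -0.039], [0.024, 0.0425, -0.044], [0.024, 0.0425, -0.044], [0.024, 0.0425, -0.044]]' --delta_rot '[[0, 0, 0], [0, 0, 0], [0, 0, 0], [0, 0, 0], [0, 0, 0], [0, 0, 0], [0, 0, 0], [0, 0, 0], [0, 0, 0]]' --gripper '[1, 1, 1, 1, 1, 1, 1, 1, 1]'

```text
time: 10.72
position: [0.5135, 0.1109, 0.1941]
tool_rot: [0.558, 0.773, 0.301, -0.003]
ft_force: [-1.0, -0.3, -1.8]
grip_width: 0.0275
grip_force: 45.2
```

```bash
python3 - <<'E'
from st import *
P,r,t=st()
w=snap("wrist","w7");cv2.imwrite("pics/c7.png",crop(w,150,60,280,240,560,480))
W=[(-.0606,.1137),(-.0407,.122),(-.0192,.123),(-.009,.121)]
for a,z in W: print(a,z,r.inv().apply(cp(a,0,z)-t).round(4).tolist())
E
```

```text
t 10.72 q [-0.35  0.4   2.03  0.92  0.77 -1.38] tip ctl [-77.7   0.1  97.5] z [ 0.332  0.469 -0.818] F [-1.  -0.3 -1.8] w 0.0275
-0.0606 0.1137 [0.0079, 0.0218, -0.0042]
-0.0407 0.122 [0.0137, 0.0422, -0.0003]
-0.0192 0.123 [0.0172, 0.0606, 0.0103]
-0.009 0.121 [0.0181, 0.0681, 0.0174]
```

View pics/c7.png

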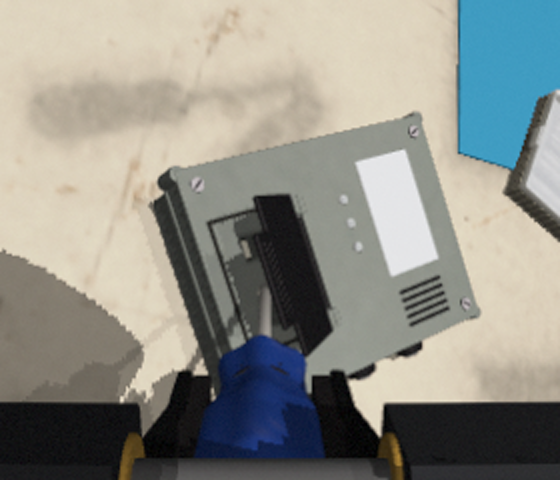

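The flap is lifted partway by the blade (flap at ~(290,275) in the crop, square hole visible at (247,245)). Continue the swing.

>>> arm_command --delta_pos '[[0.004, 0.011, -0.003], [0.008, 0.022, -0.0042], [0.011, 0.032, -0.003], [0.0137, 0.042, 0], [0.0155, 0.051, 0.005], [0.0172, 0.0606, 0.0103], [0.018, 0.068, 0.0174], [0.018, 0.068, 0.0174], [0.018, 0.068, 0.0174]]' --delta_rot '[[0, 0, 0], [0, 0, 0], [0, 0, 0], [0, 0, 0], [0, 0, 0], [0, 0, 0], [0, 0, 0], [0, 0, 0], [0, 0, 0]]' --gripper '[1, 1, 1, 1, 1, 1, 1, 1, 1]'

```text
time: 11.52
position: [0.5714, 0.1483, 0.2154]
tool_rot: [0.559, 0.773, 0.301, -0.005]
ft_force: [0.2, 0.0, -0.5]
grip_width: 0.0277
grip_force: 45.1
```

```bash
python3 - <<'E'
from st import *
P,r,t=st()
# retreat: tip to (-.055,.13) then vertical pose above hole
print("back",r.inv().apply(cp(-.07,-.005,.135)-t).round(4).tolist())
b=ik5(cp(-.055,-.018,.10),np.array([0,0,-1.]),[[.1,.4,1.5,.1,1.2]]);print(b)
for q6 in(-1.0,-.7,-.3): 
    p,rv=fk(np.r_[b[1],q6],K); d=rv.apply([0,1,0]);print(q6,np.degrees(np.arctan2(d[1],d[0])), (r.inv()*rv).as_rotvec(degrees=True))
E
```

```text
t 11.52 q [-0.23  0.42  1.87  0.85  0.79 -1.15] tip ctl [ -9.    0.7 118.8] z [ 0.328  0.471 -0.819] F [ 0.2  0.  -0.5] w 0.0277
back [-0.0088, -0.0418, -0.0469]
(np.float64(0.9512038780463465), array([0.0919, 0.5042, 1.4888, 0.    , 1.1486]))
-1.0 62.56227364576683 [ 34.7238  -9.0908 -42.8609]
-0.7 45.37353979184214 [ 32.4756 -13.9629 -26.2323]
-0.3 22.455227986609206 [ 28.7974 -19.9585  -4.0386]
```

>>> arm_command --delta_pos '[[-0.0022, -0.0105, -0.0117], [-0.0044, -0.021, -0.0235], [-0.009, -0.042, -0.047], [-0.009, -0.042, -0.047], [-0.009, -0.042, -0.047]]' --delta_rot '[[0, 0, 0], [0, 0, 0], [0, 0, 0], [0, 0, 0], [0, 0, 0]]' --gripper '[1, 1, 1, 1, 1]'

```text
time: 11.93
position: [0.5225, 0.1093, 0.2323]
tool_rot: [0.56, 0.772, 0.301, -0.004]
ft_force: [0.7, 0.2, -1.4]
grip_width: 0.0277
grip_force: 45.1
```

```bash
python3 - <<'E'
from st import *
P,r,t=st()
rv=pose_rot(22.5); rv.as_quat()
np.save("rV.npy",rv.as_quat()); delta(cp(-.055,-.018,.095)-rv.apply(TIP),rv)
E
```

```text
t 11.93 q [-0.35  0.34  1.97  0.83  0.85 -1.23] tip ctl [-71.1  -5.9 135.7] z [ 0.331  0.47  -0.819] F [ 0.7  0.2 -1.4] w 0.0277
pos [0.0183, 0.0535, 0.06] rot [28.88, -19.89, -4.26]
```

>>> arm_command --delta_pos '[[0.003, 0.009, 0.01], [0.006, 0.018, 0.02], [0.009, 0.0267, 0.03], [0.012, 0.0355, 0.04], [0.015, 0.0445, 0.05], [0.0183, 0.0535, 0.06], [0.0183, 0.0535, 0.06], [0.0183, 0.0535, 0.06], [0.0183, 0.0535, 0.06]]' --delta_rot '[[4.8, -3.3, -0.7], [9.6, -6.6, -1.4], [14.4, -9.9, -2.1], [19.2, -13.2, -2.8], [24, -16.5, -3.5], [28.9, -19.9, -4.3], [28.9, -19.9, -4.3], [28.9, -19.9, -4.3], [28.9, -19.9, -4.3]]' --gripper '[1, 1, 1, 1, 1, 1, 1, 1, 1]'

```text
time: 12.68
position: [0.5817, 0.165, 0.213]
tool_rot: [0.554, 0.833, -0.0, -0.001]
ft_force: [-1.6, 0.2, -0.6]
grip_width: 0.0276
grip_force: 45.1
```

```bash
python3 - <<'E'
from st import *
P,r,t=st()
w=snap("wrist","w8");s=snap("scene","s8");ps=proj(s,t);x,y=ps.astype(int);print(proj(w,t),ps,x-50,y-50)
cv2.imwrite("pics/c8.png",np.hstack([crop(w,230,140,110,150,440,600),np.vstack([crop(s,x-50,y-50,90,75,360,300),crop(load("w8"),100,0,360,300,360,300)])]))
for n,q in dict(reset=(-.055,-.018,.06),test=(-.055,.018,.06),FL=(-.085,.065,.06),FR=(-.085,-.065,.06),RL=(.085,.065,.06)).items(): print(n,proj(w,cp(*q)),((proj(w,cp(*q))-[230,140])*4).round(0))
E
```

```text
t 12.68 q [ 0.09  0.51  1.49  0.    1.14 -0.31] tip ctl [-54.5 -16.5  94. ] z [-0.002  0.    -1.   ] F [-1.6  0.2 -0.6] w 0.0276
[282.1196 202.1077] [254.165  196.4437] 204 146
reset [281.784  194.6566] [207. 219.]
test [275.5199 159.7572] [182.  79.]
FL [235.8286 116.7631] [ 23. -93.]
FR [261.5771 241.5993] [126. 406.]
RL [413.5314  85.5359] [ 734. -218.]
```

View pics/c8.png

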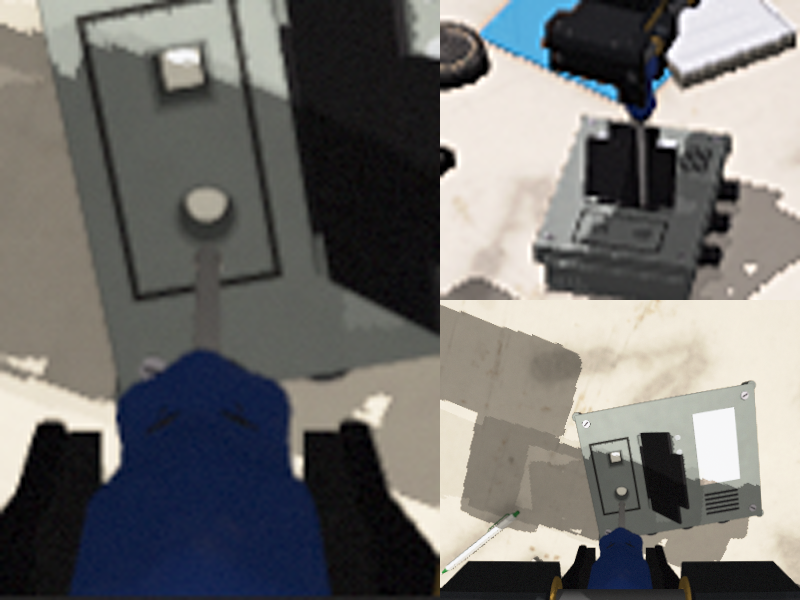

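>>> arm_command --delta_pos '[[0, 0, 0.015], [0, 0, 0.03], [0, 0, 0.04], [0, 0, 0.044], [0, 0, 0.044], [0, 0, 0.044]]' --delta_rot '[[0, 0, 0], [0, 0, 0], [0, 0, 0], [0, 0, 0], [0, 0, 0], [0, 0, 0]]' --gripper '[1, 1, 1, 1, 1, 1]'

```text
time: 13.28
position: [0.5828, 0.1639, 0.1704]
tool_rot: [0.555, 0.832, 0.0, 0.0]
ft_force: [0.0, -0.5, -1.3]
grip_width: 0.0275
grip_force: 45.1
```

```bash
python3 - <<'E'
from st import *
for _ in range(3): st(); viewer.camera("top")
E
```

```text
t 13.28 q [ 0.09  0.56  1.53 -0.    1.04 -0.3 ] tip ctl [-53.9 -18.2  51.4] z [ 0.001 -0.    -1.   ] F [ 0.  -0.5 -1.3] w 0.0275
t 13.33 q [ 0.09  0.56  1.53 -0.    1.04 -0.3 ] tip ctl [-53.4 -18.3  51.8] z [ 0.002 -0.    -1.   ] F [ 0.1 -0.6 -0.7] w 0.0276
t 13.38 q [ 0.09  0.56  1.53 -0.    1.04 -0.3 ] tip ctl [-53.2 -18.3  52. ] z [ 0.002 -0.    -1.   ] F [ 0.3  0.4 -0.2] w 0.0275
```

>>> arm_command --delta_pos '[[0, 0, 0.002], [0, 0, 0.004], [0, 0, 0.006], [0, 0, 0.006], [0, 0, 0.006]]' --delta_rot '[[0, 0, 0], [0, 0, 0], [0, 0, 0], [0, 0, 0], [0, 0, 0]]' --gripper '[1, 1, 1, 1, 1]'

```text
time: 13.85
position: [0.5825, 0.1644, 0.1639]
tool_rot: [0.554, 0.832, -0.0, 0.0]
ft_force: [0.9, 0.4, -0.5]
grip_width: 0.0277
grip_force: 45.1
```

>>> arm_command --delta_pos '[[0, 0, 0.001], [0, 0, 0.002], [0, 0, 0.002], [0, 0, 0.002]]' --delta_rot '[[0, 0, 0], [0, 0, 0], [0, 0, 0], [0, 0, 0]]' --gripper '[1, 1, 1, 1]'

```text
time: 14.18
position: [0.5828, 0.1645, 0.1624]
tool_rot: [0.554, 0.832, 0.0, 0.001]
ft_force: [1.1, -0.3, 1.5]
grip_width: 0.0278
grip_force: 45.1
```

>>> arm_command --delta_pos '[[0, 0, 0.001], [0, 0, 0.002], [0, 0, 0.002], [0, 0, 0.002]]' --delta_rot '[[0, 0, 0], [0, 0, 0], [0, 0, 0], [0, 0, 0]]' --gripper '[1, 1, 1, 1]'

```text
time: 14.52
position: [0.5828, 0.1644, 0.1603]
tool_rot: [0.554, 0.832, 0.0, 0.001]
ft_force: [-1.2, 0.3, 2.3]
grip_width: 0.0275
grip_force: 45.1
```

>>> arm_command --delta_pos '[[0, 0, 0.001], [0, 0, 0.001], [0, 0, 0.001]]' --delta_rot '[[0, 0, 0], [0, 0, 0], [0, 0, 0]]' --gripper '[1, 1, 1]'

```text
time: 14.77
position: [0.5829, 0.1645, 0.1593]
tool_rot: [0.554, 0.832, 0.0, 0.001]
ft_force: [-0.5, 0.0, 3.0]
grip_width: 0.0276
grip_force: 45.1
```

>>> arm_command --delta_pos '[[0, 0, 0.001], [0, 0, 0.001], [0, 0, 0.001]]' --delta_rot '[[0, 0, 0], [0, 0, 0], [0, 0, 0]]' --gripper '[1, 1, 1]'

```text
time: 15.02
position: [0.5829, 0.1645, 0.1585]
tool_rot: [0.554, 0.832, 0.0, 0.001]
ft_force: [-1.3, -0.3, 4.2]
grip_width: 0.0277
grip_force: 45.1
```

```bash
python3 - <<'E'
from st import *
for _ in range(4): st(); viewer.camera("top")
E
```

```text
t 15.02 q [ 0.09  0.58  1.54 -0.    1.02 -0.3 ] tip ctl [-53.5 -17.9  39.5] z [ 0.001 -0.001 -1.   ] F [-1.3 -0.3  4.2] w 0.0277
t 15.07 q [ 0.09  0.58  1.54 -0.    1.02 -0.3 ] tip ctl [-53.5 -17.9  39.5] z [ 0.001 -0.001 -1.   ] F [-0.5  0.1  5.1] w 0.0274
t 15.12 q [ 0.09  0.58  1.54 -0.    1.02 -0.3 ] tip ctl [-53.5 -17.9  39.5] z [ 0.001 -0.001 -1.   ] F [-0.   0.5  4.6] w 0.0274
t 15.17 q [ 0.09  0.58  1.54 -0.    1.02 -0.3 ] tip ctl [-53.5 -17.9  39.5] z [ 0.001 -0.001 -1.   ] F [-0.5  0.7  4.8] w 0.0278
```

>>> arm_command --delta_pos '[[0, 0, 0.0005], [0, 0, 0.0005], [0, 0, 0.0005]]' --delta_rot '[[0, 0, 0], [0, 0, 0], [0, 0, 0]]' --gripper '[1, 1, 1]'

```text
time: 15.47
position: [0.5829, 0.1645, 0.1584]
tool_rot: [0.554, 0.832, 0.0, 0.001]
ft_force: [-0.4, -0.0, 7.1]
grip_width: 0.0275
grip_force: 45.1
```

>>> arm_command --delta_pos '[[0, 0, 0.0005], [0, 0, 0.0005], [0, 0, 0.0005]]' --delta_rot '[[0, 0, 0], [0, 0, 0], [0, 0, 0]]' --gripper '[1, 1, 1]'

```text
time: 15.72
position: [0.583, 0.1645, 0.1583]
tool_rot: [0.554, 0.832, 0.0, 0.001]
ft_force: [-1.8, -0.0, 9.1]
grip_width: 0.0276
grip_force: 45.1
```

```bash
python3 - <<'E'
from st import *
for _ in range(3): st(); viewer.camera("top")
E
```

```text
t 15.72 q [ 0.09  0.58  1.54 -0.    1.02 -0.3 ] tip ctl [-53.4 -18.   39.3] z [ 0.002 -0.001 -1.   ] F [-1.8 -0.   9.1] w 0.0276
t 15.77 q [ 0.09  0.58  1.54 -0.    1.02 -0.3 ] tip ctl [-53.4 -18.   39.3] z [ 0.002 -0.001 -1.   ] F [-1.4  0.2  9.7] w 0.0278
t 15.82 q [ 0.09  0.58  1.54 -0.    1.02 -0.3 ] tip ctl [-53.3 -18.   39.3] z [ 0.002 -0.001 -1.   ] F [-1.7 -0.2  8.9] w 0.0276
```

```bash
python3 -c "
from rig import robot
print(robot.hand_in())"
```

```text
the job is handed in; nothing more can be done
None
```

The flap is thrown open, and the job is handed in with the longer (blue) screwdriver still gripped and holding the reset button at its stop: about 9 N, 4 mm of travel, 15.8 s. Two slips: I viewed 11 pictures (limit 10), and joint 6 briefly read -2.854 rad, just past its -2.85 limit, before I backed it off.

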